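Lower the ratchet bell rest

ROBOT

A 6-joint arm with a two-finger parallel gripper is mounted at the origin on the work surface. World frame = base frame: x ahead of the robot, y to its left, z up, the work surface at z = 0. Lengths are in mm, angles in degrees, forces in N, time in s.
With the tool pointing down it reaches from about 350 to 775 mm from the base axis. Payload 7.3 kg.
Tool frame: the origin (TCP) lies at the very end of the fingers, on their centre line; the grasp point (between the pads) lies 19 mm behind it; z points along the fingers, y is the direction in which the jaws open and shut (so a half turn about z gives the same grasp; the last joint's range is limited). The gripper opens to 92 mm and grips with 3 to 60 N. Pads are 19 mm wide; open, the fingers measure 130 mm over their backs; the gripper's body (75 mm by 190 mm) begins 47 mm behind the grasp point.
Start: joints at [66.635, 19.595, 87.324, -0, 73.075, -8.365], TCP at [135.865, 507.135, 226.741] pointing down, gripper open.
Joint ranges: [-145.02, 145.02], [-44.19, 115.74], [2.07, 154.8], [-57.11, 237.11], [16.16, 152.29], [-177.93, 177.93]. Speed limits (degrees/s): [147.25, 147.25, 180, 180, 180, 180].

INTERFACE

Orientations are given as a 3x3 rotation matrix whose columns are the frame's x, y, z axes.
In Python, from workcell import manip, imaging gives the robot as it stands.
- The arm moves only by the shell command python3 -m inch 'ROWS' [OPENING] [FORCE]. ROWS is JSON, a list of rows, each a list of 2 entries, a list of its own where there are three numbers: the shift along the tool's x, y, z in cm, then the turn, a rotation vector about the tool's x, y, z in rad. A call has 1 to 5 rows; each row is the pose to reach, as a shift and turn from the pose commanded when the call began, along the tool's axes at that moment; what a row does not reach only later rows make up. A row lasts 1/8 s, in which the tool goes at most 62.5 mm and 10.7 degrees, less where a joint would pass 70% of its speed; a pose out of reach is approached as far as the arm can. A call with a gripper value outside its range is refused whole. OPENING is the closure, from -1 (fully open) to 1 (shut), set as the call begins (- or left out, the last holds). The fingers move at their own pace and stop on an object; FORCE is the grip in N (left out, the last holds). Time passes only in rows, so rows that repeat a pose let the fingers close. It gives the time, the measured TCP pose, the force and the opening at its end, in the units of the state.
- manip.observe(): the state, without advancing time (a new reading comes with each control period).
- imaging.get_image(name): name is "side" or "top"; returns (picture, depth): 480x640x3 uint8, red, green, blue; 480x640 float32, mm along the optical axis (not along the pixel's ray), 0 where there is no reading.
- imaging.camera_params(name): a dict with "fx", "fy", "cx", "cy" (pixels), "view" (4x4, takes a point from world to camera coordinates). Camera axes: x right, y down, z forward; pixel columns grow to the right and rows downward; lengths in mm; the calibration is good to about 2 mm. A picture is of the moment at which its call begins. camera_params takes no time and is no camera call.
- manip.hand_in(): hands the job in, once; it reports no verdict.
The state is a dict: "time_s": time; "joint_pos": joint angles; "qd": joint speeds; "joint_torque": joint torques, N m; "tcp_pos": TCP position; "tcp_rot": TCP orientation; "wrist_force": force on the tool from outside, world axes, zero at the start; "ft_torque": the same for the moment, N m; "width": finger opening in mm.
Only numpy, scipy, OpenCV 4.12 (cv2) and the standard library are available. Lean on these libraries where they do the work, as an engineer would, in place of code of your own. Each camera call takes 0.05 s, during which the arm holds its last target.

TASK

The bench rest that props up an instrument's bell has been left raised. Press its ratchet pawl down by the thumb tab until it snaps over and stays clear of the teeth, then push the raised arm all the way down until it lies level on its stop, and leave it there with the pawl still free. Only press and push: do not lift the arm, do not force it past the engaged pawl, and leave the oil bottle, the mouthpiece and the screwdriver where they are.

Things in the scene. Friction and masses are not known exactly. Their poses are not given: they have to be found in the camera images.
- rest_base: The bell rest: grey steel base plate, 310 x 110 x 10 mm, screwed to the bench, carrying a toothed swinging arm and its pawl. Origin on the bench under the arm's hinge. Its x runs along the plate from the pawl end towards the arm's free end (roughly the robot's left, within 30 degrees), y is the hinge axis, z up. The plate spans x = -135 to 175 mm.
- rest_pivot (a point): Middle of the arm's hinge axis, between two short upright cheeks, 85 mm above the bench. Axes as rest_base.
- rest_arm (a joint): Arm angle, rad: 0 = level on its stop, growing as the free end rises; starts at 0.8 to 1.03. A steel bar 12 mm thick, 26 mm wide, its centre line through rest_pivot; a cork-lined fork 110 mm wide, 50 mm high stands on it 115 mm out. Stiff: stays where left, 2 to 6 N on the pad moves it. Teeth (0.2 rad apart) behind the hinge: engaged, the pawl lets it down one tooth at most.
- push_pad (a point): Centre of the upper face of the flat pad (42 mm along the arm, 40 wide, 12 thick) at the arm's free end, the place to push. Moves on an arc: at arm angle a it lies 187*cos(a) - 6*sin(a) mm from rest_pivot along rest_base's x and 187*sin(a) + 6*cos(a) mm above it. x = outward along the arm, z = out of the pad's upper face.
- pawl (a joint): Pawl angle, rad: 0 = nose fully between the teeth, up to about 0.25 = nose riding on a tooth (still engaged), 0.65 = fully free, against its stop. An over-centre spring snaps it towards 0 below about 0.4 and towards 0.65 above, where it stays by itself.
- pawl_tab (a point): Centre of the ribbed top face of the pawl's thumb tab, a dark steel plate 28 mm long, 36 wide, 7 thick. At pawl 0 it is level, 112 mm from rest_pivot along rest_base's -x, 84 mm above the bench. Pressing it down (3 to 5 N) frees the pawl; at 0.65 its centre is 119 mm from rest_pivot, 38 mm above the bench, sloping down outward by 0.65 rad.
- pawl_pivot (a point): Pawl hinge, 47 mm from rest_pivot along rest_base's -x, 50 mm above the bench; axis parallel to the arm's hinge.
- oil_bottle: Bystander: white oil bottle, 34 mm in diameter, 95 mm high, standing beside the rest on the side nearer the robot; origin at the centre of its underside. Not to be moved.
- mouthpiece: Bystander: metal mouthpiece standing on its rim, 27 mm in diameter, 87 mm high, beside the rest on the far side; origin at the centre of its underside. Not to be moved.
- screwdriver: Bystander: screwdriver lying beside the rest on the far side, 160 mm long; origin under its middle. Not to be moved.

How it is judged (in metres and radians):
On the way, in this order (a step that is already met when the one before it is completed fails the run):
1. the pawl is pressed over to its free side and stays there (value of joint pawl above 0.5 rad), for 0.2 s.
2. the arm is pushed down to its stop (value of joint rest_arm below 0.04 rad), for 0.2 s.
At the end, for the whole second after the job is handed in: The arm is down on its stop (within 0.04 rad of level) and at rest, the pawl is still on its free side (above 0.5 rad), and the oil bottle, mouthpiece and screwdriver are within 20 mm of where they stood (value of joint rest_arm below 0.04 rad and value of joint pawl above 0.5 rad and not (velocity of joint rest_arm above 0.05 rad/s) and distance of each of oil_bottle, mouthpiece, screwdriver from where it was at the start of the episode below 0.02 m and linear speed of each of oil_bottle, mouthpiece, screwdriver below 0.02 m/s); the robot touches nothing.
It fails at once if the arm is lifted (raised above 1.08 rad, or swung quickly upward while above 0.3 rad) (value of joint rest_arm above 1.08 rad or (value of joint rest_arm above 0.3 rad and velocity of joint rest_arm above 0.8 rad/s)).
It fails at once if the arm is forced down past the engaged pawl (value of joint rest_arm below 0.4 rad and value of joint pawl below 0.3 rad).
It fails at once if the oil bottle is pushed away, lifted or carried (distance of oil_bottle from where it was at the start of the episode above 0.03 m or height (world z) of oil_bottle above 0.03 m).
It fails at once if the mouthpiece is pushed away, lifted or carried (distance of mouthpiece from where it was at the start of the episode above 0.03 m or height (world z) of mouthpiece above 0.03 m).
It fails at once if the screwdriver is pushed away, lifted or carried (distance of screwdriver from where it was at the start of the episode above 0.03 m or height (world z) of screwdriver above 0.03 m).
It also fails if it takes over 48 s, if anything falls off the work surface, if the arm or the gripper's body presses on something with over 40 N, if the wrist force passes 120 N, or if a joint passes its speed limit or range.

## Working session

There is one attempt and no reset: what is moved stays moved. The work goes in short steps, Python scripts to look and compute and a shell command to move; the robot and the scene stay as the last step left them, time stands still between calls to the robot, and variables do not carry over. Pictures are saved under pics/ and viewed, and the job is handed in when it is done.

```bash
mkdir -p pics; ls; python3 - <<'E'
from workcell import manip, imaging
import cv2,numpy as np
print(manip.observe())
for n in("side","top"):
    p,d=imaging.get_image(n); cv2.imwrite(f"pics/{n}0.png",p[:,:,::-1]); np.save(f"{n}0d.npy",d)
    c=imaging.camera_params(n); print(n,c)
E
```

```text
pics
{'time_s': 0.0, 'joint_pos': array([ 6.66365024e+01,  1.96360370e+01,  8.73766464e+01,  9.95485839e-04,
        7.30751053e+01, -8.36502340e+00]), 'qd': array([-0.02290647, -0.02326788, -0.08462697, -0.01826935,  0.10854488,
        0.0404875 ]), 'joint_torque': array([-2.71343903e-03, -4.31224930e+01, -2.44216508e+01,  7.15126027e-02,
        5.58308023e-02, -1.36696153e-04]), 'tcp_pos': array([135.67631032, 506.74695078, 226.05214398]), 'tcp_rot': array([[-9.65931332e-01,  2.58797748e-01, -6.22873873e-04],
       [ 2.58798387e-01,  9.65930347e-01, -1.39998115e-03],
       [ 2.39340806e-04, -1.51348441e-03, -9.99998826e-01]]), 'wrist_force': array([ 0.28281929,  0.16709334, -0.01574771]), 'ft_torque': array([-0.02292494,  0.03425957,  0.05006784]), 'width': 91.64088180260798}
side {'fx': 481.42551464848486, 'fy': 481.42551464848486, 'cx': 322.7920777785133, 'cy': 243.23451069543563, 'view': array([[ 9.82940163e-01, -1.83143998e-01,  1.69384575e-02,
        -5.18550577e+02],
       [-9.58486901e-02, -5.88660580e-01, -8.02677862e-01,
         1.15901611e+02],
       [ 1.56976635e-01,  7.87360780e-01, -5.96172239e-01,
         6.11456892e+02],
       [ 0.00000000e+00,  0.00000000e+00,  0.00000000e+00,
         1.00000000e+00]])}
top {'fx': 548.6080583796163, 'fy': 548.6080583796163, 'cx': 309.4104692772208, 'cy': 242.42169062722184, 'view': array([[ 1.95197241e-02, -9.99809257e-01,  6.56208514e-04,
        -1.08605829e+01],
       [-9.85327354e-01, -1.93482852e-02, -1.69574910e-01,
         5.40575737e+02],
       [ 1.69555261e-01,  2.66347526e-03, -9.85517082e-01,
         8.21184330e+02],
       [ 0.00000000e+00,  0.00000000e+00,  0.00000000e+00,
         1.00000000e+00]])}
```

View pics/side0.png

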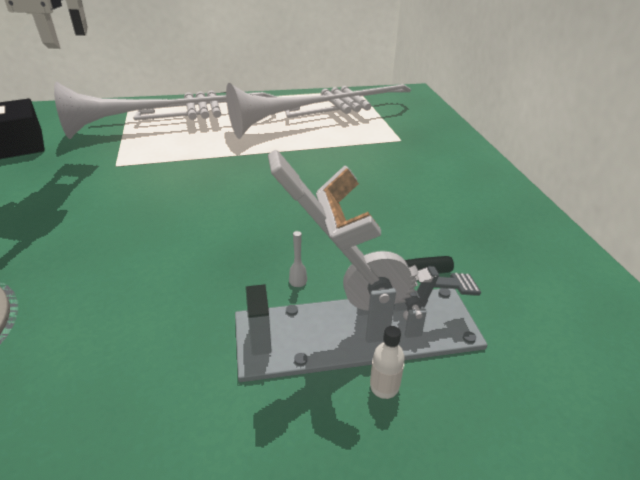

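View pics/top0.png

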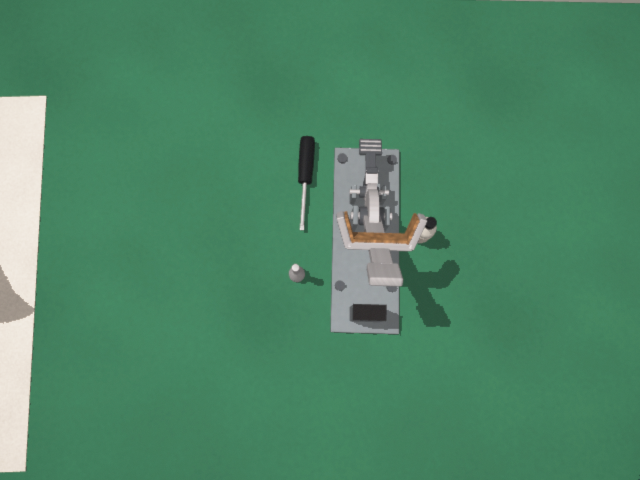

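The side view shows the raised arm (pad ~ (285,165)), pawl tab ~ (470,285) and bottle ~ (387,370). The top view shows the plate between (333,149) and (399,333), the tab at (371,147), the pad at (385,273), the mouthpiece at (297,272) and the screwdriver at (305,185). Now I'll localise these.

```bash
cat > h.py <<'E'
import numpy as np
from workcell import manip, imaging
import cv2
def back(n,u,v,d):
    c=imaging.camera_params(n);V=c["view"]
    p=np.array([(u-c["cx"])/c["fx"]*d,(v-c["cy"])/c["fy"]*d,d])
    return V[:3,:3].T@(p-V[:3,3])
def onz(n,u,v,z):
    c=imaging.camera_params(n);V=c["view"];R=V[:3,:3]
    o=-R.T@V[:3,3];r=R.T@np.array([(u-c["cx"])/c["fx"],(v-c["cy"])/c["fy"],1])
    return o+r*(z-o[2])/r[2]
def proj(n,P):
    c=imaging.camera_params(n);V=c["view"];p=V[:3,:3]@np.asarray(P,float)+V[:3,3]
    return np.array([c["fx"]*p[0]/p[2]+c["cx"],c["fy"]*p[1]/p[2]+c["cy"]])
E
python3 - <<'E'
from h import *
np.set_printoptions(precision=1,suppress=True)
for n in("side","top"):
    V=imaging.camera_params(n)["view"]; print(n,"campos",-V[:3,:3].T@V[:3,3])
    p=cv2.imread(f"pics/{n}0.png")
    x0,y0,w,h=(230,140,266,240) if n=="side" else (290,125,160,220)
    cv2.imwrite(f"pics/{n}0c.png",cv2.resize(p[y0:y0+h,x0:x0+w],None,fx=3 if n=="side" else 2.7,fy=3 if n=="side" else 2.7,interpolation=cv2.INTER_CUBIC)[:600,:800])
d=np.load("top0d.npy"); s=np.load("side0d.npy")
for nm,u,v in [("tab",371,147),("pad",385,273),("plate",350,300),("plate2",392,310),("mouthtop",296,268),("bottlecap",431,223),("bench",500,300)]:
    print("top",nm,d[v,u],back("top",u,v,d[v,u]))
for nm,u,v in [("tab",465,284),("pad",300,185),("bottle",387,370),("cap",392,336),("plate",300,330)]:
    print("side",nm,s[v,u],back("side",u,v,s[v,u]))
for u,v in [(336,149),(399,150),(332,333),(399,334)]: print("corner",onz("top",u,v,10))
for u,v in [(236,370),(482,347)]: print("sidecorner",onz("side",u,v,0))
E
```

```text
side campos [ 424.8 -508.2  466.3]
top campos [393.6  -2.6 901. ]
top tab 869.0631 [691.8 -94.9  70.2]
top pad 653.3343 [470.3 -91.6 251. ]
top plate 886.08875 [453.5 -67.6  12. ]
top plate2 884.05304 [ 438.8 -135.4   11.3]
top mouthtop 819.2569 [494.5  18.9  87.1]
top bottlecap 822.1202 [ 565.2 -182.    95.8]
top bench 898.7038 [ 459.2 -314.2   -0.5]
side tab 604.42847 [690.3 -95.1  67.9]
side pad 474.4228 [482.7 -96.7 229.2]
side bottle 517.0993 [ 560.7 -193.8   49.9]
side cap 498.0931 [ 564.2 -185.6   93.6]
side plate 615.7175 [482.2 -83.4   9.7]
corner [708.7 -42.2  10. ]
corner [ 709.  -149.1   10. ]
corner [400.4 -39.2  10. ]
corner [ 400.9 -146.6   10. ]
sidecorner [ 398.7 -125.4    0. ]
sidecorner [ 706.6 -141.8    0. ]
```

View pics/side0c.png

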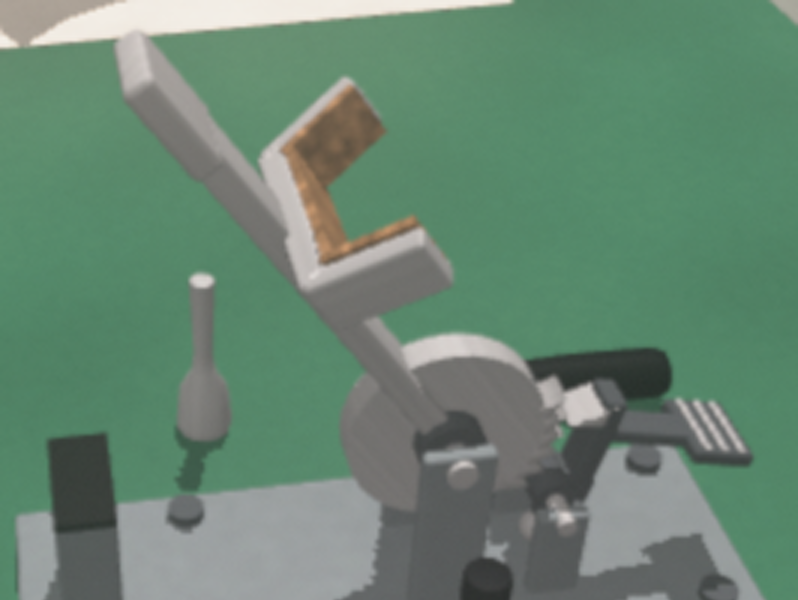

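```bash
cat >> h.py <<'E'
Rt=np.array([[-1,0,0],[0,1,0],[0,0,-1.]])
from scipy.spatial.transform import Rotation as Ro
def row(P,R=Rt,tilt=0):
    """shift cm, turn rad to reach world pose; tilt: about world +y, deg"""
    s=manip.observe(); R0=s["tcp_rot"]; R=Ro.from_euler('y',tilt,degrees=True).as_matrix()@R
    return np.round(R0.T@(np.asarray(P,float)-s["tcp_pos"])/10,2), np.round(Ro.from_matrix(R0.T@R).as_rotvec(),3)
def st():
    s=manip.observe(); print(round(s["time_s"],2),s["tcp_pos"].round(1),s["wrist_force"].round(1),s["joint_pos"].round(1),round(s["width"],1)); return s
E
python3 - <<'E'
from h import *
np.set_printoptions(precision=3,suppress=True)
print(row([400,300,320]),row([694,-95,260]))
# expected pawl tab / pad by arm angle projections
O=np.array([574.8,-94.3,0])
for a in (.8,.9,1.0,1.03):
    P=O+[-(187*np.cos(a)-6*np.sin(a)),0,85+187*np.sin(a)+6*np.cos(a)]
    print(a,P,proj("side",P),proj("top",P))
for t in (0,.1,.2,.25):
    P=O+[47+65*np.cos(t)+34*np.sin(t),0,50+34*np.cos(t)-65*np.sin(t)]
    print("tab",t,P,proj("side",P),proj("top",P))
E
```

```text
(array([-30.88, -13.15,  -9.38]), array([-0.001, -0.   , -0.262])) (array([-69.5 , -43.69,  -3.34]), array([-0.001, -0.   , -0.262]))
0.8 [448.82  -94.3   223.326] [265.638 191.629] [384.236 292.907]
0.9 [463.259 -94.3   235.212] [279.805 179.903] [385.512 280.262]
1.0 [478.812 -94.3   245.597] [295.437 169.24 ] [386.646 266.496]
1.03 [483.673 -94.3   248.404] [300.378 166.28 ] [386.955 262.179]
tab 0 [686.8 -94.3  84. ] [464.585 274.112] [371.604 147.05 ]
tab 0.1 [689.87  -94.3    77.341] [465.864 277.94 ] [371.128 146.627]
tab 0.2 [692.259 -94.3    70.409] [466.575 281.934] [370.641 146.68 ]
tab 0.25 [693.191 -94.3    66.862] [466.719 283.98 ] [370.394 146.882]
```

The crop confirms the model. The pawl is riding on a tooth at about 0.2, with tab centre ≈ (467,283), i.e. world (692,-95,70). The arm is at about 0.95 rad. The rest's x axis points along world -x (towards the robot), not to its left as the text says, so I'll go by the images. Moving up and across with the gripper shut.

```bash
python3 -m inch '[[[-6,-2.6,-2],[0,0,-0.06]],[[-12,-5.2,-4],[0,0,-0.12]],[[-18,-7.8,-6],[0,0,-0.18]],[[-24,-10.4,-8],[0,0,-0.24]],[[-29,-12.6,-9.4],[0,0,-0.262]]]' 1 20
python3 -c "
from h import *
st();print(row([694,-95,280]))"
```

```text
time_s: 0.72
tcp_pos: [371.4, 319.4, 316.7]
tcp_rot: [[-1.0, -0.001, -0.0], [-0.001, 1.0, 0.0], [0.0, 0.0, -1.0]]
wrist_force: [0.7, 0.7, 0.7]
width: 46.5
0.72 [371.4 319.4 316.7] [0.7 0.7 0.7] [ 31.7  12.6  82.8   0.   84.6 -58.4] 46.5
(array([-32.2 , -41.49,   3.66]), array([ 0.   , -0.   ,  0.001]))
```

```bash
python3 -m inch '[[[-4.5,-4,0],[0,0,0]],[[-9,-8,0],[0,0,0]],[[-13.5,-12,0],[0,0,0]],[[-18,-16,0],[0,0,0]],[[-22.5,-20,0.5],[0,0,0]]]'
python3 -c "
from h import *
st();print(row([694,-95,130]))"
```

```text
time_s: 1.35
tcp_pos: [596.6, 119.4, 311.1]
tcp_rot: [[-1.0, -0.0, 0.0], [-0.0, 1.0, 0.0], [-0.0, 0.0, -1.0]]
wrist_force: [0.6, 0.6, -0.9]
width: 0.5
1.35 [596.6 119.4 311.1] [ 0.6  0.6 -0.9] [  4.1  26.3  63.9   0.   89.8 -85.9] 0.5
(array([ -9.73, -21.44,  18.11]), array([0., 0., 0.]))
```

```bash
python3 -m inch '[[[-4.5,-4.3,0.5],[0,0,0]],[[-9.4,-8,1.5],[0,0,0]],[[-9.8,-13.5,3],[0,0,0]],[[-9.8,-18.5,6],[0,0,0]],[[-9.8,-21.4,10],[0,0,0]]]'
python3 - <<'E'
from h import *
st();print(row([694,-95,100]))
for n in("side","top"):
    p,d=imaging.get_image(n); cv2.imwrite(f"pics/{n}1.png",p[:,:,::-1])
E
```

```text
time_s: 1.98
tcp_pos: [693.4, -96.1, 210.2]
tcp_rot: [[-1.0, 0.002, 0.001], [0.002, 1.0, -0.001], [-0.001, -0.001, -1.0]]
wrist_force: [0.6, -0.7, 0.5]
width: 0.6
1.98 [693.4 -96.1 210.2] [ 0.6 -0.7  0.5] [ -14.1   39.6   56.2   -0.    84.1 -104. ] 0.6
(array([-0.05,  0.11, 11.02]), array([-0.001,  0.001, -0.002]))
```

View pics/side1.png

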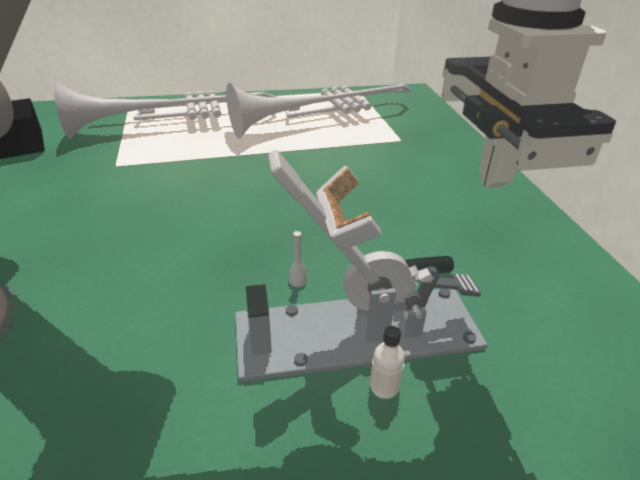

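The closed fingers are at about (500,187), above the tab at (467,283). I'll check the projection, then descend.

```bash
python3 -c "
from h import *
print(proj('side',[693.4,-96.1,210.2]))"
python3 -m inch '[[[0,0.1,4],[0,0,0]],[[0,0.1,8],[0,0,0]],[[0,0.1,11.5],[0,0,0]],[[0,0.1,12],[0,0,0]]]'
```

```text
[493.53202678 185.09854442]
time_s: 2.58
tcp_pos: [692.2, -90.7, 89.0]
tcp_rot: [[-1.0, -0.001, -0.005], [-0.001, 1.0, 0.001], [0.005, 0.001, -1.0]]
wrist_force: [0.3, -0.3, 0.2]
width: 0.6
```

```bash
python3 -m inch '[[[-0.1,0,0.8],[0,0,0]],[[-0.2,0,1.6],[0,0,0]],[[-0.3,0,2.4],[0,0,0]],[[-0.3,0,2.8],[0,0,0]],[[-0.3,0,2.8],[0,0,0]]]'; python3 -c "
from h import *
st()"
```

```text
time_s: 3.2
tcp_pos: [696.1, -92.0, 62.8]
tcp_rot: [[-1.0, -0.0, -0.001], [-0.0, 1.0, 0.0], [0.001, 0.0, -1.0]]
wrist_force: [0.2, 0.4, -0.3]
width: 0.4
3.2 [696.1 -92.   62.8] [ 0.2  0.4 -0.3] [ -13.8   46.4   66.5    0.    67.1 -103.8] 0.4
```

```bash
python3 - <<'E'
from h import *
for n,(x0,y0,w,h) in {"side":(400,190,150,120),"top":(310,90,130,100)}.items():
    p,d=imaging.get_image(n); cv2.imwrite(f"pics/{n}2.png",cv2.resize(p[y0:y0+h,x0:x0+w,::-1],None,fx=5,fy=5,interpolation=cv2.INTER_CUBIC))
st()
E
```

```text
3.3 [696.3 -92.1  63.3] [-0.8 -0.1  0.6] [ -13.8   46.4   66.5    0.    67.1 -103.8] 0.5
```

View pics/side2.png

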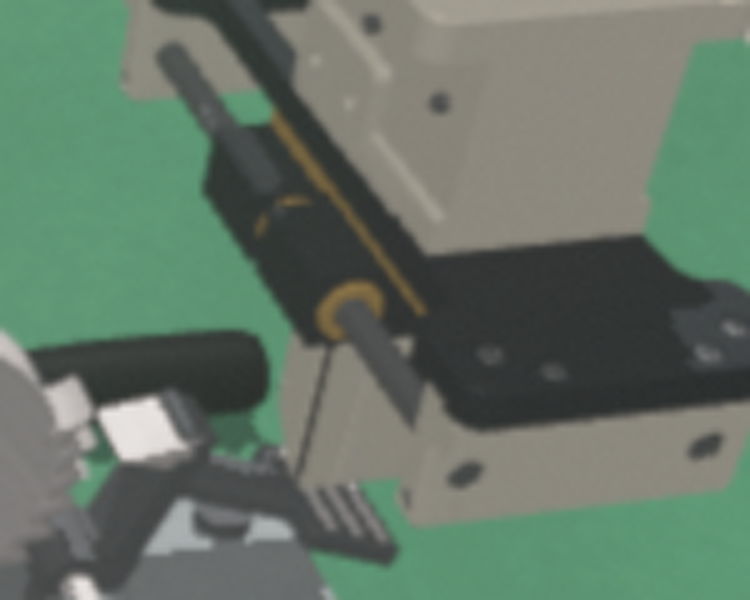

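View pics/top2.png

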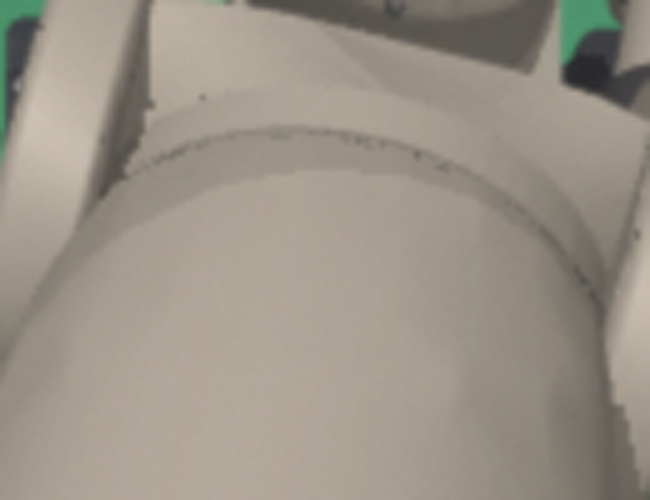

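The tab has moved down: its near outer corner went from (480,293) to (479,301), so the fingers are on it and the pawl is around 0.35. The force is still small, near the over-centre point. I'll keep pressing.

```bash
python3 -m inch '[[[0,-0.2,0.5],[0,0,0]],[[0,-0.2,1.0],[0,0,0]],[[0,-0.2,1.3],[0,0,0]],[[0,-0.2,1.3],[0,0,0]]]'; python3 - <<'E'
from h import *
for n,(x0,y0,w,h) in {"side":(400,190,150,120)}.items():
    p,d=imaging.get_image(n); cv2.imwrite(f"pics/{n}3.png",cv2.resize(p[y0:y0+h,x0:x0+w,::-1],None,fx=5,fy=5,interpolation=cv2.INTER_CUBIC))
st()
O=np.array([574.8,-94.3,0])
for t in (.2,.3,.4,.5,.65):
  print(t,[proj("side",O+[47+c*np.cos(t)+34*np.sin(t),-18,50+34*np.cos(t)-c*np.sin(t)]).round(1) for c in (51,79)])
E
```

```text
time_s: 3.8
tcp_pos: [696.0, -94.0, 49.6]
tcp_rot: [[-1.0, -0.0, -0.001], [-0.0, 1.0, 0.0], [0.001, 0.0, -1.0]]
wrist_force: [-0.2, -0.2, 0.1]
width: 0.1
3.85 [696.2 -94.1  49.9] [ 0.2 -0.4 -0.1] [ -13.9   47.2   67.1    0.    65.7 -103.9] 0.4
0.2 [array([462.7, 291.1]), array([482.7, 291.9])]
0.3 [array([463.3, 294.4]), array([482.2, 296.9])]
0.4 [array([463.5, 297.8]), array([481.1, 301.9])]
0.5 [array([463.2, 301.4]), array([479.4, 306.9])]
0.65 [array([461.9, 306.7]), array([475.7, 314.3])]
```

View pics/side3.png

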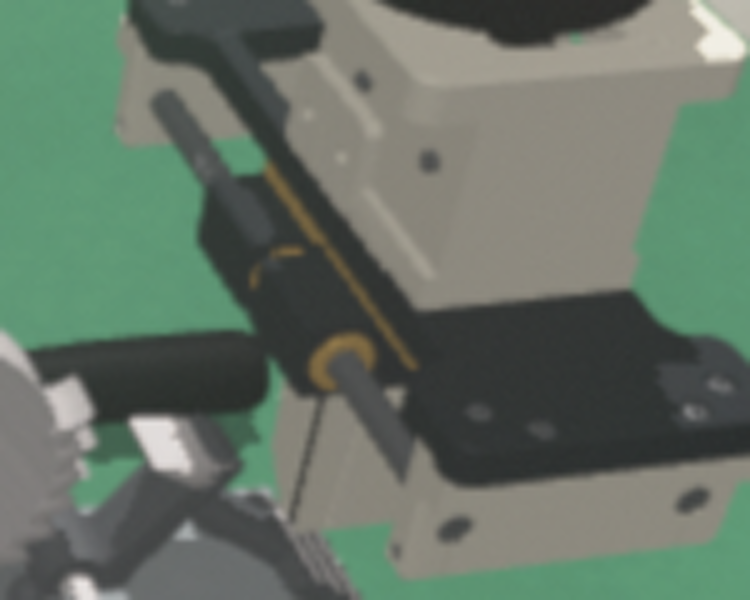

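The pawl has snapped over: the nose swung off the teeth to (170,440) in the crop, the tab is steep, and the fingertips read about 0 N. Retracting upward, then checking that it stays.

```bash
python3 -m inch '[[[0,0,-3],[0,0,0]],[[0,0,-8],[0,0,0]],[[0,0,-14],[0,0,0]],[[0,0,-20],[0,0,0]],[[0,0,-25],[0,0,0]]]'; python3 - <<'E'
from h import *
p,d=imaging.get_image("side"); cv2.imwrite("pics/side4.png",cv2.resize(p[140:380,230:496,::-1],None,fx=2.5,fy=2.5,interpolation=cv2.INTER_CUBIC))
st(); print(row([520,-94,300]))
E
```

```text
time_s: 4.47
tcp_pos: [696.3, -94.0, 303.5]
tcp_rot: [[-1.0, -0.0, 0.003], [-0.0, 1.0, -0.001], [-0.003, -0.001, -1.0]]
wrist_force: [0.9, -0.8, 0.3]
width: 0.3
4.53 [697.7 -94.4 311.2] [-1.7  0.1  4.7] [ -13.9   38.2   43.5    0.    97.5 -103.9] 0.5
(array([17.78,  0.05,  0.89]), array([-0.003,  0.013,  0.   ]))
```

View pics/side4.png

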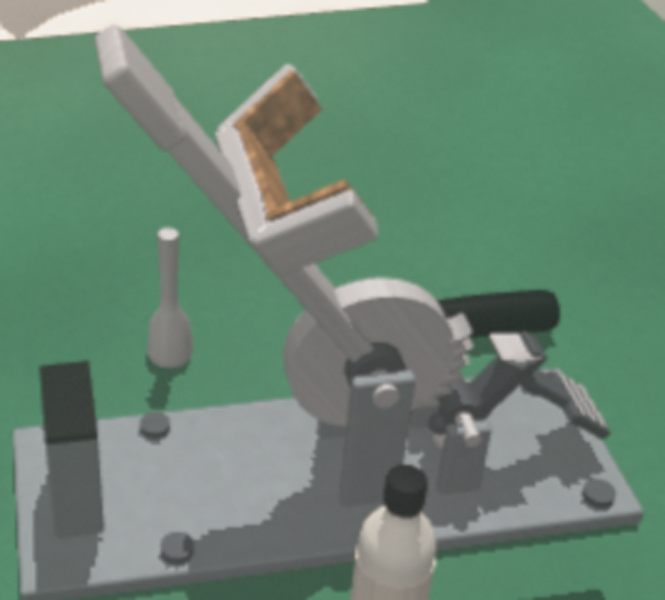

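The pawl holds itself free, with the nose clear at (510,350) and the tab sloping down at (580,400) in the crop. Next is the arm angle, while moving over the pad.

```bash
python3 - <<'E'
from h import *
O=np.array([574.8,-94.3,0])
for a in (.85,.9,.95,1.0,1.03):
  f=lambda l,h,y:proj("side",O+[-(l*np.cos(a)-h*np.sin(a)),y,85+l*np.sin(a)+h*np.cos(a)]).round(0)
  print(a,"tip top near/far",f(208,6,-20),f(208,6,20),"tip bottom near",f(208,-6,-20), "pad inner bottom near",f(166,-6,-20))
E
python3 -m inch '[[[4,0,0],[0,0,0]],[[9,0,0],[0,0,0]],[[14,0,0.5],[0,0,0]],[[17,0,1],[0,0,0]],[[17,0,1],[0,0,0]]]'; python3 - <<'E'
from h import *
s=st()
for a in np.arange(1.0,-.01,-.1): print(round(a,1), (574.8-187*np.cos(a)+6*np.sin(a)).round(1),(85+187*np.sin(a)+6*np.cos(a)).round(1))
E
```

```text
0.85 tip top near/far [259. 183.] [256. 163.] tip bottom near [250. 191.] pad inner bottom near [281. 217.]
0.9 tip top near/far [267. 176.] [264. 156.] tip bottom near [258. 184.] pad inner bottom near [287. 211.]
0.95 tip top near/far [276. 169.] [272. 150.] tip bottom near [266. 177.] pad inner bottom near [293. 206.]
1.0 tip top near/far [286. 163.] [281. 144.] tip bottom near [275. 170.] pad inner bottom near [300. 201.]
1.03 tip top near/far [292. 160.] [286. 141.] tip bottom near [281. 166.] pad inner bottom near [304. 198.]
time_s: 5.15
tcp_pos: [524.7, -94.0, 290.7]
tcp_rot: [[-1.0, 0.0, 0.0], [0.0, 1.0, -0.0], [-0.0, -0.0, -1.0]]
wrist_force: [0.2, -0.4, 0.0]
width: 0.8
5.15 [524.7 -94.  290.7] [ 0.2 -0.4  0. ] [ -18.4   18.1   79.4    0.    82.5 -108.4] 0.8
1.0 478.8 245.6
0.9 463.3 235.2
0.8 448.8 223.3
0.7 435.6 210.1
0.6 423.9 195.5
0.5 413.6 179.9
0.4 404.9 163.3
0.3 397.9 146.0
0.2 392.7 128.0
0.1 389.3 109.6
0.0 387.8 91.0
```

Arm ≈ 0.96 rad. The pad centre is at (472,-94,241). Descending beside the pad face, then following the arc.

```bash
python3 -m inch '[[[1.2,0,2.5],[0,0,0]],[[2.5,0,4.8],[0,0,0]],[[3.5,0,4.9],[0,0,0]],[[4.3,0,5.0],[0,0,0]],[[4.3,0,5.0],[0,0,0]]]'; python3 - <<'E'
from h import *
st()
p,d=imaging.get_image("side"); cv2.imwrite("pics/side5.png",p[:,:,::-1])
E
```

```text
time_s: 5.78
tcp_pos: [484.1, -94.4, 241.4]
tcp_rot: [[-1.0, -0.0, 0.003], [-0.0, 1.0, -0.001], [-0.003, -0.001, -1.0]]
wrist_force: [0.6, -0.3, 0.8]
width: 0.5
5.78 [484.1 -94.4 241.4] [ 0.6 -0.3  0.8] [ -20.    15.5   90.8    0.    73.5 -110. ] 0.5
```

View pics/side5.png

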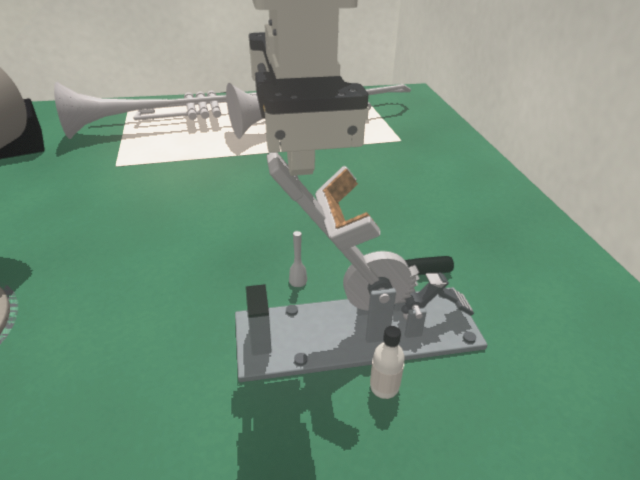

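The finger is at (300,170), against the pad's upper face. Pushing along the arc to ~0.5 rad.

```bash
python3 -m inch '[[[1.1,0,0.6],[0,0,0]],[[2.6,0,1.8],[0,0,0]],[[3.9,0,3.1],[0,0,0]],[[5.1,0,4.6],[0,0,0]],[[6.1,0,6.1],[0,0,0]]]'; python3 - <<'E'
from h import *
st()
p,d=imaging.get_image("side"); cv2.imwrite("pics/side6.png",p[:,:,::-1])
E
```

```text
time_s: 6.45
tcp_pos: [423.5, -94.3, 179.8]
tcp_rot: [[-1.0, -0.0, 0.004], [-0.0, 1.0, -0.001], [-0.004, -0.001, -1.0]]
wrist_force: [3.2, 1.4, 2.1]
width: 0.3
6.45 [423.5 -94.3 179.8] [3.2 1.4 2.1] [ -22.7   12.8  105.1    0.    61.9 -112.8] 0.3
```

View pics/side6.png

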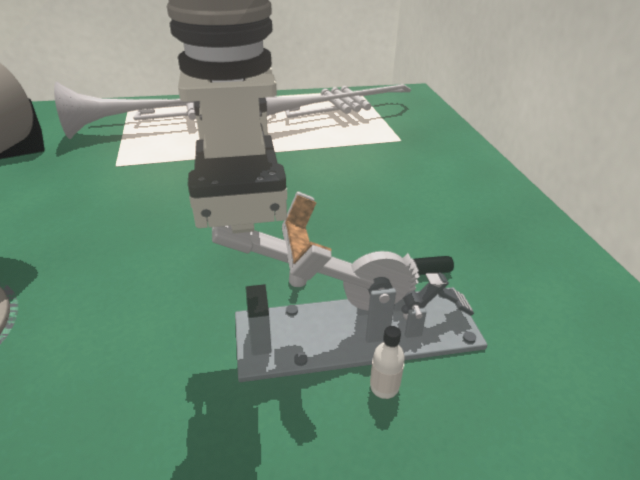

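```bash
python3 -m inch '[[[0.9,0,1.65],[0,0,0]],[[1.7,0,3.4],[0,0,0]],[[2.3,0,5.2],[0,0,0]],[[2.7,0,7.0],[0,0,0]],[[2.85,0,8.3],[0,0,0]]]'; python3 -m inch '[[[0,0,0.3],[0,0,0]],[[0,0,0.5],[0,0,0]],[[0,0,0.6],[0,0,0]],[[0,0,0.6],[0,0,0]]]';  python3 - <<'E'
from h import *
st()
p,d=imaging.get_image("side"); cv2.imwrite("pics/side7.png",p[:,:,::-1])
E
```

```text
time_s: 7.12
tcp_pos: [395.1, -94.6, 96.5]
tcp_rot: [[-1.0, -0.0, 0.002], [-0.0, 1.0, -0.001], [-0.002, -0.001, -1.0]]
wrist_force: [1.7, 0.4, 2.9]
width: 0.2
time_s: 7.62
tcp_pos: [394.3, -94.4, 91.1]
tcp_rot: [[-1.0, -0.0, 0.001], [-0.0, 1.0, -0.001], [-0.001, -0.001, -1.0]]
wrist_force: [-1.4, -0.1, 8.2]
width: 0.5
7.62 [394.3 -94.4  91.1] [-1.4 -0.1  8.2] [ -24.3   17.8  115.8   -0.    46.3 -114.3] 0.5
```

View pics/side7.png

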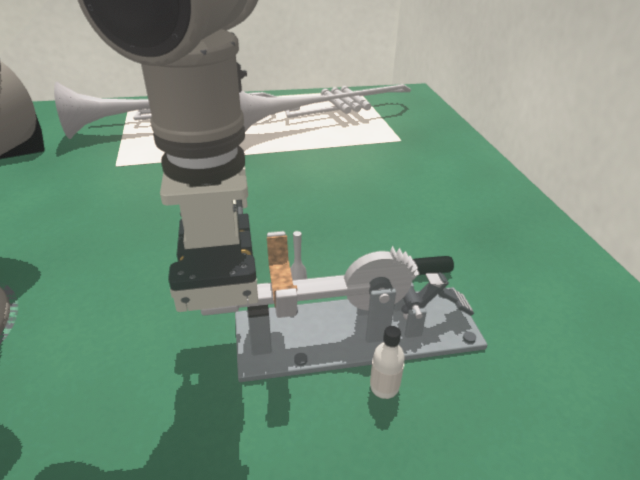

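The arm is down near its stop at (258,305), with 8 N on the tool, above the 2 to 6 N needed to move it. A bit more press to confirm the stop.

```bash
python3 -m inch '[[[0,0,0.2],[0,0,0]],[[0,0,0.4],[0,0,0]],[[0,0,0.4],[0,0,0]],[[0,0,0.4],[0,0,0]]]'
```

```text
time_s: 8.18
tcp_pos: [394.5, -94.5, 90.3]
tcp_rot: [[-1.0, -0.001, 0.003], [-0.001, 1.0, -0.002], [-0.003, -0.002, -1.0]]
wrist_force: [-13.8, 3.8, 52.7]
width: 0.5
```

Solid stop: 53 N with only 0.8 mm of movement. Retracting straight up.

```bash
python3 -m inch '[[[0,0,-0.5],[0,0,0]],[[0,0,-1.5],[0,0,0]],[[0,0,-4],[0,0,0]],[[0,0,-8],[0,0,0]],[[0,0,-13],[0,0,0]]]'; python3 -m inch '[[[0,3,-3],[0,0,0]],[[0,8,-5],[0,0,0]],[[0,13,-5],[0,0,0]],[[0,18,-5],[0,0,0]],[[0,18,-5],[0,0,0]]]'; python3 - <<'E'
from h import *
st()
for n,(x0,y0,w,h) in {"side":(200,200,300,200),"top":(270,120,200,230)}.items():
    p,d=imaging.get_image(n); cv2.imwrite(f"pics/{n}8.png",cv2.resize(p[y0:y0+h,x0:x0+w,::-1],None,fx=2.6,fy=2.6,interpolation=cv2.INTER_CUBIC))
O=np.array([574.8,-94.3,0])
for a in (0,.04,.08):
  f=lambda l,h,y:proj("side",O+[-(l*np.cos(a)-h*np.sin(a)),y,85+l*np.sin(a)+h*np.cos(a)]).round(1)
  print(a,"pad tip top near/far",(f(208,6,-20)-[200,200])*2.6,(f(208,6,20)-[200,200])*2.6,(f(166,6,-20)-[200,200])*2.6)
P,d=imaging.get_image("top")
for u in (375,380,385):
  u0,v0=proj("top",[388,-94.3,91]).round().astype(int); print(back("top",u0+u-380,v0,d[v0,u0+u-380]).round(1))
E
```

```text
time_s: 8.8
tcp_pos: [393.2, -93.8, 217.1]
tcp_rot: [[-1.0, -0.0, -0.002], [-0.0, 1.0, 0.001], [0.002, 0.001, -1.0]]
wrist_force: [0.4, -0.8, -0.2]
width: 0.3
time_s: 9.43
tcp_pos: [393.2, 88.6, 266.4]
tcp_rot: [[-1.0, -0.005, -0.0], [-0.005, 1.0, 0.001], [0.0, 0.001, -1.0]]
wrist_force: [-0.3, -0.4, -0.4]
width: 0.3
9.43 [393.2  88.6 266.4] [-0.3 -0.4 -0.4] [  1.7   4.7 100.3   0.   75.1 -88.6] 0.3
0 pad tip top near/far [ -3.9 291.2] [ -2.08 228.28] [ 97.24 279.5 ]
0.04 pad tip top near/far [ -5.72 276.9 ] [ -3.9  213.98] [ 96.72 268.06]
0.08 pad tip top near/far [ -6.76 262.08] [ -4.68 199.42] [ 96.98 256.36]
[387.9 -86.8  92.6]
[388.  -94.1  91.7]
[ 388.1 -101.6   89.8]
```

View pics/side8.png

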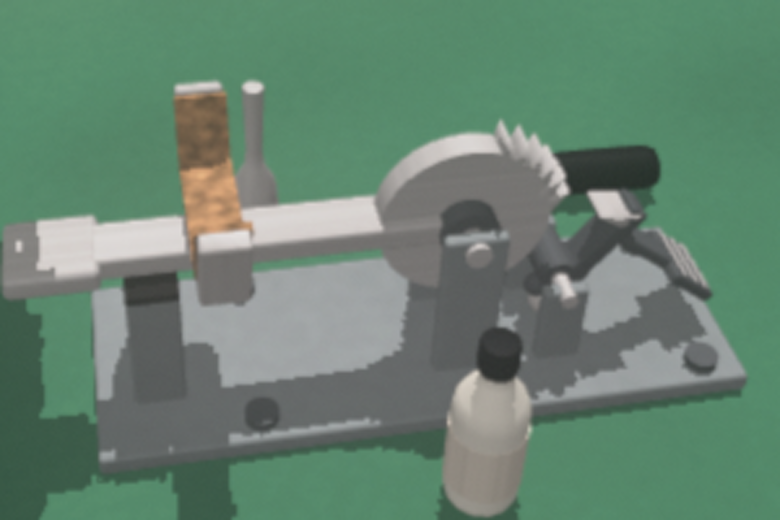

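View pics/top8.png

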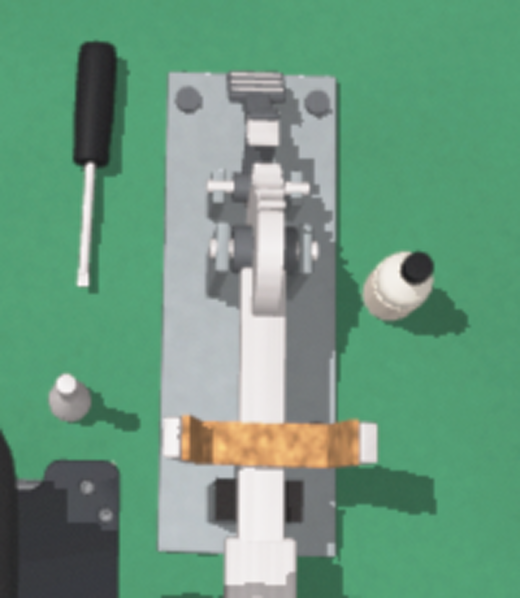

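The arm lies level on its stop: the pad's top face is at z ≈ 91.4 against 91 expected, so the angle is within 0.01 rad. The pawl nose at (610,205) in the side crop is clear of the teeth. Bottle, mouthpiece (crop (67,385), i.e. (296,268) as before) and screwdriver are unmoved, and the robot is clear.

```bash
python3 -c "
from h import *
print(manip.hand_in())"
```

```text
the job is handed in; nothing more can be done
None
```

I pressed the pawl tab down with the closed fingers until the pawl snapped over. I then pushed the pad down its arc until the arm stopped, retracted, and handed in at about 9.5 s. The hand-in reported no verdict.

**Final checks:**
- **Arm:** the pad's top face measured z ≈ 90–93 mm, against 91 mm expected when level. The arm stayed down after I retracted.
- **Pawl:** it is visibly clear of the teeth, with the tab sloping down as it should when free. I judged this from the pictures, as there is no joint reading.
- **Bystanders:** the mouthpiece is at the same pixels as at the start. The bottle and screwdriver look unmoved by eye; I did not re-measure them.
- **Robot:** it touches nothing, with about 0 N at the wrist.

**What disagreed or stood out:**
- **Rest direction:** the task says the rest's x axis points roughly to the robot's left. The cameras showed it pointing back toward the robot, along world -x. I followed the cameras, and the contacts came where they predicted.
- **Tab force:** the wrist force stayed near 0 N at the points where I read it while pressing the tab, not 3–5 N. The pictures confirmed the pawl had moved.
- **Stop force:** my last confirming press on the stop reached about 53 N at the wrist. That is under the 120 N wrist limit. It was applied with the fingertips, so I took the 40 N limit on the arm and gripper body not to apply.

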